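# Slide the shim plate home under the low bridge

## Robot

A 6-joint arm with a two-finger parallel gripper is mounted at the origin on a cart in front of the work surface, level with it; the furniture and walls round the work are solid. World frame = base frame: x ahead of the robot, y to its left, z up, the work surface at z = 0. Lengths are in m, angles in rad, forces in N, time in s.
With the tool pointing down it reaches from about 0.325 to 0.9 m from the base axis. Payload 6.1 kg.
Tool frame: the origin (TCP) lies midway between the tips of the shut fingers; the grasp point (between the pads) lies 19 mm behind it; z points along the fingers, y is the line along which they close (so a half turn about z gives the same grasp; the last joint's range is limited). The gripper opens to 85 mm and grips with 20 to 120 N. Pads are 22 mm wide; open, the fingers measure 114 mm over their backs; the gripper's body (76 mm by 85 mm) begins 54 mm behind the grasp point. The pads swing forward as they close: fully open they stand 13 mm farther back than shut.
Start: joints at [-1.336, 0.22, 1.526, -0, 1.395, -0.126], TCP at [0.221, -0.585, 0.231] pointing down, gripper open.
Joint ranges: [-2.98, 2.98], [-0.91, 2.08], [0.09, 2.57], [-1.24, 4.39], [0.2, 2.65], [-2.68, 2.68]. Speed limits (rad/s): [2.57, 2.57, 3.01, 3.14, 3.14, 3.14].

## Interface

Orientations are given as [roll, pitch, yaw] about the fixed x, y, z axes, in that order (R = Rz(yaw) Ry(pitch) Rx(roll)).
In Python, from plant import movep, move_l, set_joints, gripper_to, hold, inverse_kinematics, observe, get_image, get_calibration, Unreachable, job_done gives the robot as it stands. Calls block until the motion is done:
- movep(position, orientation): joint-space move of the TCP to a pose.
- move_l(position, feed=0.15, rotation=None, max_force=None): straight line of the TCP; rotation=None keeps the orientation; feed is the mean speed in m/s. With max_force (N) it stops when the force on the tool has changed by that much, and returns True; else False.
- set_joints(angles): joint-space move.
- gripper_to(opening, f_grip=None): finger opening in m; f_grip is the grip in N (None keeps the last); returns when the fingers have stopped.
- hold(seconds).
- inverse_kinematics(position, orientation): joint angles nearest the present ones, or None.
- observe(): the state.
- get_image(name): name is "side" or "top" or "wrist"; returns (picture, depth): 480x640x3 uint8, red, green, blue; 480x640 float32, m along the optical axis (not along the pixel's ray), 0 where there is no reading.
- get_calibration(name): a dict with "intrinsics" (3x3 intrinsics, pixels), "world_from_camera" (4x4, takes a point from camera to world coordinates). Camera axes: x right, y down, z forward; pixel columns grow to the right and rows downward; lengths in m; the calibration is good to about 2 mm. A picture is of the moment at which its call begins: read the wrist's pose just before it. get_calibration takes no time and is no camera call; for the wrist camera it gives the pose at the moment of the call.
A pose or a line that the arm cannot do raises Unreachable and nothing moves.
- job_done(): hands the job in; it is judged then, once.
The state is a dict: "time_s": time; "q": joint angles; "joint_velocities": joint speeds; "joint_torque": joint torques, N m; "eef_pos": TCP position; "tcp_rot": TCP orientation; "ft_force": force on the tool from outside, world axes, zero at the start; "torque": the same for the moment, N m; "opening": finger opening in m; "grasp_force": force on a finger pad.
Only numpy, scipy, OpenCV 4.12 (cv2) and the standard library are available. Lean on these libraries where they do the work, as an engineer would, in place of code of your own. Each camera call takes 0.05 s, during which the arm holds its last target. There are 200 camera calls.

## Task

Push the loose aluminium plate flat along the table and in under the low blue bridge, entering at the end with the flared guides, until its leading edge sits square against the steel stop bar behind the bridge. Only push it with the fingers: never lift or tip the plate, and leave the tin, the tape measure and the square tube offcut where they are.

Things in the scene. Friction and masses are not known exactly. Their poses are not given: they have to be found in the camera images.
- shim_plate: Loose flat aluminium plate, 120 mm long (its x) by 90 mm wide (its y) by 12 mm thick, about 0.35 kg, with two 14 mm bolt holes on its long centre line 35 mm either side of the middle. Lies flat on the table. Origin: centre of its underside. Either 90 mm edge may lead.
- bridge_jig: Low welding bridge fixed to the table. Origin: on the table below the middle of its bar; its x axis is the direction the plate is pushed in. Blue bar: x -20 to 20 mm, y -70 to 70, underside 16 mm up, top 30 (bolt heads 40). Lane below: 100 mm wide between blue rails (y 50 to 70 mm either side, 16 mm high, x -20 to 60). Foot tabs reach y 91 mm either side. Plate is home with its centre on this origin.
- stop_face (a point): Foot of the near face of the steel stop bar that closes the lane behind the bar: 60 mm along the bridge's x axis from its origin, on the table. The bar is 22 mm high, 18 mm thick, 140 mm across. With the plate home, 40 mm of it sticks out in front of the blue bar.
- mouth (a point): Middle of the entry, on the table, 50 mm along the bridge's -x from its origin. Two blue slanted guides, 16 mm high, narrow the way from about 130 mm here to 100 mm at the blue bar.
- loose_gel_tin: Bystander: round tin with a red lid, 71 mm across, 70 mm high, loose. Origin: centre of its underside.
- loose_tape_measure: Bystander: grey tape measure, 35 x 80 x 64 mm, standing loose. Origin: centre of its underside.
- loose_tube_offcut: Bystander: brown square tube offcut, 30 x 90 x 30 mm, lying loose. Origin: centre of its underside.
Not all that is in view belongs to the job. What is meant by the bridge_jig is not red, and is the larger of those in its own colour.

How it is judged:
By the outcome, as a careful person would: the job done as asked, in the order asked, and still so for the second after the job is handed in, with the robot touching nothing.
It also fails if it takes over 72 s, if anything falls off the work surface, if the arm or the gripper's body presses on something with over 40 N, if the wrist force passes 120 N, or if a joint passes its speed limit or range.

## Working session

There is one attempt and no reset: what is moved stays moved. The work goes in short steps, each a Python script; the robot and the scene stay as the last script left them, time stands still between calls to the robot, and variables do not carry over. Pictures are saved under pics/ and viewed, at most 10 in all, crops included, and the job is handed in when it is done.

```bash
mkdir -p pics; ls; python3 - <<'E'
from plant import *
import cv2,numpy as np
for n in("top","side"):
    p,d=get_image(n);cv2.imwrite(f"pics/{n}0.png",p[:,:,::-1]);np.savez(f"{n}0.npz",p=p,d=d,**get_calibration(n))
    c=get_calibration(n);print(n,c["intrinsics"].round(1).tolist(),c["world_from_camera"].round(3).tolist())
print(observe()["time_s"])
E
```

```text
pics
top [[448.2, 0.0, 322.5], [0.0, 448.2, 240.7], [0.0, 0.0, 1.0]] [[0.016, -0.992, 0.121, 0.418], [-1.0, -0.017, -0.006, 0.019], [0.008, -0.121, -0.993, 1.157], [0.0, 0.0, 0.0, 1.0]]
side [[611.8, 0.0, 315.8], [0.0, 611.8, 228.7], [0.0, 0.0, 1.0]] [[0.863, 0.33, -0.383, 1.282], [0.505, -0.528, 0.682, -1.23], [0.023, -0.782, -0.622, 1.161], [0.0, 0.0, 0.0, 1.0]]
0.1
```

View pics/top0.png

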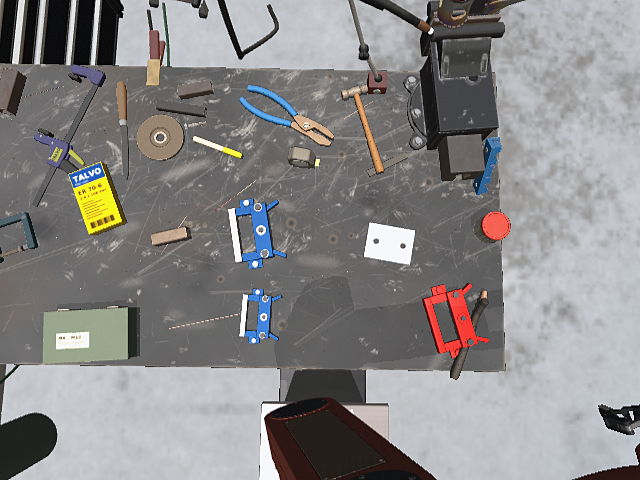

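View pics/side0.png

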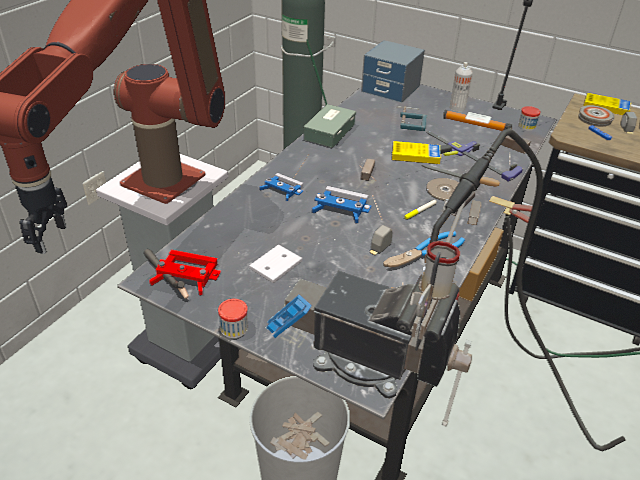

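```bash
cat > h.py <<'E'
import cv2,numpy as np
def cast(uv,c,z):
    K=c["intrinsics"];T=c["world_from_camera"]
    uv=np.atleast_2d(uv).astype(float);r=np.c_[(uv-K[:2,2])/[K[0,0],K[1,1]],np.ones(len(uv))]@T[:3,:3].T
    return T[:3,3]+r*((np.reshape(z,-1)-T[2,3])/r[:,2])[:,None]
def comps(mask,amin):
    cs,_=cv2.findContours(mask.astype(np.uint8),cv2.RETR_EXTERNAL,cv2.CHAIN_APPROX_NONE)
    return [c[:,0] for c in cs if cv2.contourArea(c)>amin]
def rect(c):
    (x,y),(w,h),a=cv2.minAreaRect((c[:,:2]*1000).astype(np.float32));
    if w<h: w,h,a=h,w,a+90
    return np.array([x,y,w,h,(a+90)%180-90]).round(1)
E
python3 - <<'E'
from h import *
for n in("top","side"):
    c=dict(np.load(n+"0.npz"));p=c["p"];hsv=cv2.cvtColor(p,cv2.COLOR_RGB2HSV);H,S,V=[hsv[...,i].astype(int) for i in range(3)]
    print(n)
    for name,m,z,a in(("blue",(abs(H-108)<12)&(S>120)&(V>70),.016,100),("white",(S<30)&(V>190),.012,60),("red",((H<6)|(H>174))&(S>180)&(V>150),.07,150)):
        for k in comps(m,a):
            r=cast(k,c,.022 if name=="white" and cv2.contourArea(k)<600 else z)
            if 0.2<r[:,0].mean()<.9: print(name,k.mean(0).round(),rect(r))
    if n=="top": cv2.imwrite("pics/crop.png",np.vstack([cv2.resize(p[185:355,215:300,::-1],None,fx=3.5,fy=3.5,interpolation=2)]))
    if n=="top": cv2.imwrite("pics/crop.png",cv2.resize(p[130:355,210:520,::-1],(800,580),interpolation=2))
E
```

```text
top
blue [260. 317.] [366.3 170.5 134.6  78.2   9.7]
blue [259. 233.] [578.6 172.8 179.8 110.2  10. ]
blue [ 86. 175.] [720.5 628.2  85.1  38.3 -66.9]
blue [489. 165.] [ 763.3 -424.9  162.8   40.9  -11.5]
blue [265. 114.] [896.6 173.7 153.1  27.7  63.1]
white [ 72. 340.] [299.5 627.6  78.8  39.2 -85.5]
white [243. 315.] [367.3 207.1 103.2  12.2  -3.1]
white [261. 230.] [582.9 170.1  23.8  21.6  46. ]
white [389. 243.] [ 555.2 -160.1  119.8   90.8   80.6]
white [235. 234.] [569.6 236.5 138.1  16.4  10.2]
white [208. 143.] [809.8 316.2  82.1   8.8  70. ]
white [552. 301.] [ 450.5 -458.1  960.8  680.9   -4. ]
red [453. 322.] [ 362.8 -311.4  152.2  121.7   16.4]
side
blue [286. 318.] [ 694.7 -319.5  149.2   59.    79.4]
blue [343. 205.] [584.4 168.1 179.5 127.7  10.3]
blue [282. 187.] [372.1 151.5 134.6  93.2  -3.5]
white [200. 414.] [ 614.6 -714.9  889.8  573.    -7.2]
white [275. 262.] [ 551.7 -157.8  122.3   92.3   80.8]
white [382. 230.] [752.9 118.4  41.   26.7  85.2]
white [346. 191.] [565.6 238.8 137.9  17.1  10.2]
white [238. 181.] [234.9  97.8 290.4  36.5 -90. ]
white [478. 117.] [764.6 964.7  89.8  60.    6.3]
white [331. 114.] [264.6 672.4  84.2  38.3 -85.2]
white [474.  70.] [ 599.4 1388.7  165.6   82.2   43.3]
red [184. 268.] [ 395.6 -346.5  175.3  120.7   34.4]
```

View pics/crop.png

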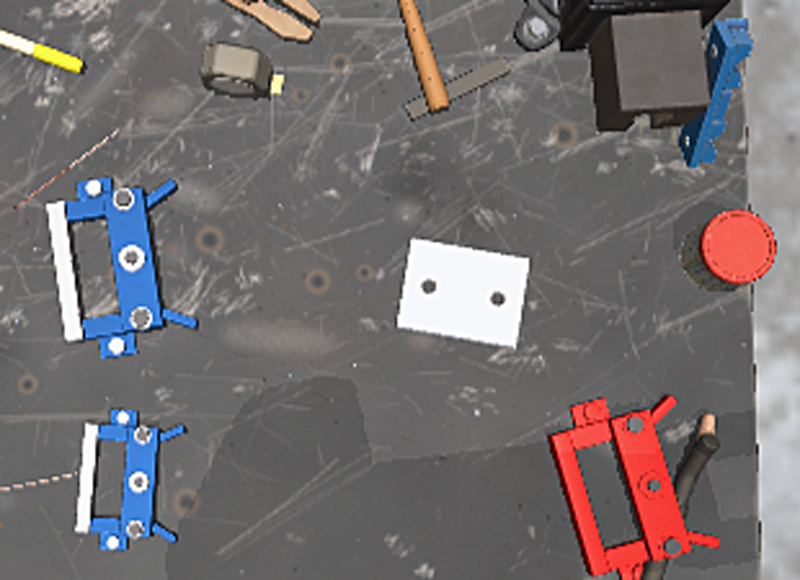

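The bridge candidates are:
- Large blue at top px (258,230), which measures 180 mm over its tabs against about 182 mm given.
- Small blue at (262,316), 135 mm.
- Red at (455,318).
- A blue object leaning by the vise at (489,165).

The large blue one at (258,230) fits. The crop confirms it: white stop bar 138 mm long on the left, flared guides on the right, so the push direction is world +y, yaw about 100°. The plate is at (390,242).

My plan is to push the trailing edge with both fingers along a Dubins curve, then straight in.

```bash
cat > plan.py <<'E'
import numpy as np
from scipy.optimize import fsolve
O=np.array([.5798,.1697]);TH=np.radians(100.2)
X=np.array([np.cos(TH),np.sin(TH)]);Y=np.array([-X[1],X[0]])
tojig=lambda p:np.array([(np.array(p)-O)@X,(np.array(p)-O)@Y])
def path(p,h,xe,R=.15):
    """right arc, straight, left arc of the plate centre to (xe,0,0) in the jig frame -> list of (x,y,heading) world"""
    x,y=tojig(p);h0=h-TH
    def end(v,full=False):
        a,L=v;pts=[];q=np.array([x,y]);t=h0
        for k,n,l in((-1/R,5,R*a),(0,2,L),(1/R,8,R*(a-h0))):
            for i in range(n):
                ds=l/n;tm=t+k*ds/2;q=q+ds*np.array([np.cos(tm),np.sin(tm)]);t+=k*ds;pts.append((*q,t))
        return pts if full else [q[0]-xe,q[1]]
    v,_,ok,_=fsolve(end,[.15,.1],full_output=True);print("arc deg,L",np.degrees(v[0]).round(1),v[1].round(3),ok)
    return [(*(O+a*X+b*Y),t+TH) for a,b,t in end(v,True)]
def tcp(c,back=.071): # plate centre pose -> TCP xy
    return np.array(c[:2])-back*np.array([np.cos(c[2]),np.sin(c[2])])
E
python3 - <<'E'
from plan import *
from plant import *
P=(.5535,-.159,np.radians(80.7));print(tojig(P[:2]))
w=[P]+path(P[:2],P[2],-.12)+[(*O,TH)]
for off in(0,np.pi):
    print([None if (q:=inverse_kinematics([*tcp(c),.005],[np.pi,0,c[2]-off])) is None else q[5].round(2) if hasattr(q[5],'round') else round(q[5],2) for c in w])
print(np.round([(*tcp(c),np.degrees(c[2])) for c in w],3).tolist())
E
```

```text
[-0.31884777  0.0840921 ]
arc deg,L 8.5 0.122 1
[np.float64(-0.37), np.float64(-0.34), np.float64(-0.3), np.float64(-0.26), np.float64(-0.23), np.float64(-0.19), np.float64(-0.08), np.float64(0.02), np.float64(-0.02), np.float64(-0.07), np.float64(-0.11), np.float64(-0.16), np.float64(-0.2), np.float64(-0.25), np.float64(-0.29), np.float64(-0.34), np.float64(-0.14)]
[None, None, None, None, None, None, None, None, None, None, None, None, None, None, None, None, None]
[[0.542, -0.229, 80.7], [0.541, -0.224, 78.99], [0.54, -0.219, 77.281], [0.539, -0.215, 75.571], [0.538, -0.21, 73.861], [0.537, -0.205, 72.151], [0.556, -0.147, 72.151], [0.574, -0.089, 72.151], [0.581, -0.081, 75.657], [0.587, -0.073, 79.164], [0.593, -0.065, 82.67], [0.598, -0.056, 86.176], [0.603, -0.047, 89.682], [0.607, -0.038, 93.188], [0.611, -0.028, 96.694], [0.614, -0.018, 100.2], [0.592, 0.1, 100.2]]
```

```bash
python3 - <<'E'
from plan import *
from plant import *
import cv2
P=(.5535,-.159,np.radians(80.7));w=path(P[:2],P[2],-.12)
gripper_to(.05)
s=tcp(P,.105);ori=[np.pi,0,P[2]]
movep([*s,.08],ori);move_l([*s,.03],.1)
print("touch",move_l([*s,-.012],.02,max_force=4),observe()["eef_pos"],observe()["ft_force"],observe()["time_s"])
z=observe()["eef_pos"][2]+.004
move_l([*s,z],.03)
open("z.txt","w").write(str(z))
print(move_l([*tcp(P),z],.04,max_force=15))
for c in w:
    if move_l([*tcp(c),z],.06,[np.pi,0,c[2]],max_force=20): print("hit",c,observe()["ft_force"]);break
o=observe();print(o["time_s"],o["eef_pos"],o["tcp_rot"],o["opening"],o["ft_force"])
for n in("top","side"):
    p,d=get_image(n);np.savez(n+"1.npz",p=p,**get_calibration(n));cv2.imwrite(f"pics/{n}1.png",p[120:360,160:480,::-1].repeat(2,0).repeat(2,1))
E
```

```text
arc deg,L 8.5 0.122 1
touch True [ 0.53648892 -0.26259905 -0.00298535] [-1.74794948  0.31152918  4.5944606 ] 4.4083
False
11.8417 [ 0.61347864 -0.01817929  0.00098972] [-3.14141187e+00 -2.55310876e-04  1.74739995e+00] 0.05026043172093242 [ 0.37957699 -0.51173456  0.32833074]
```

View pics/side1.png

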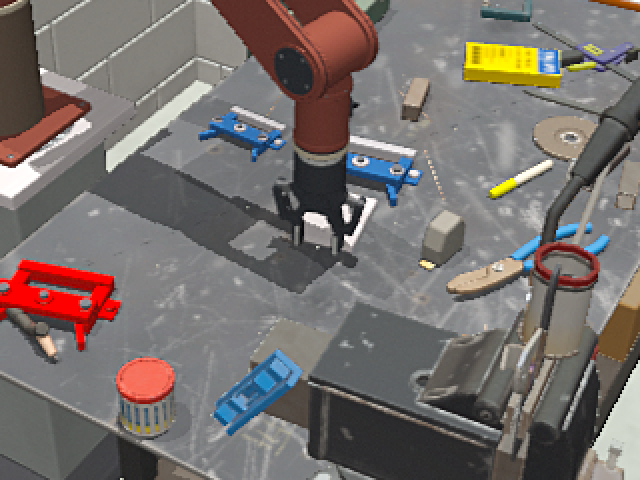

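View pics/top1.png

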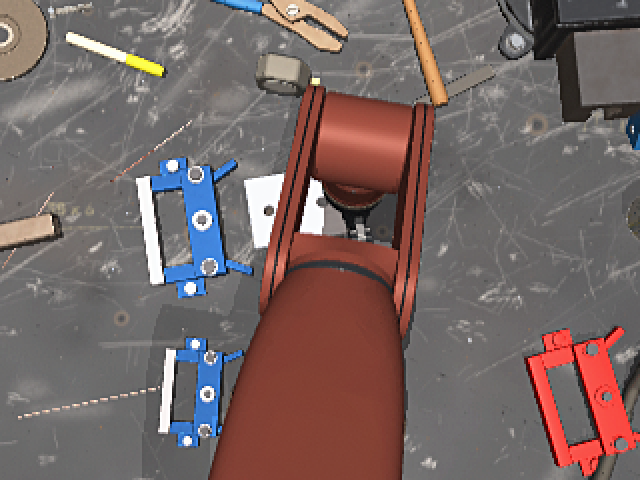

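The plate followed. Its leading edge runs from (245,179) to (257,247) in the top crop and looks nearly parallel to the jig. I'll measure that edge.

```bash
python3 - <<'E'
from h import *; from plan import *
c=dict(np.load("top1.npz"));p=c["p"];hsv=cv2.cvtColor(p,cv2.COLOR_RGB2HSV)
m=(hsv[...,1]<30)&(hsv[...,2]>190); m[:, :275]=0;m[:,325:]=0;m[:195]=0;m[255:]=0
k=max(comps(m,100),key=len)
w=np.array([tojig(q) for q in cast(k,c,.012)[:,:2]])*1000
cand=w[(abs(w[:,1])<35)];e=cand[cand[:,0]>w[:,0].max()-12]
f=np.polyfit(e[:,1],e[:,0],1);print("lead edge x at y=0, slope deg",f[1],np.degrees(np.arctan(f[0])),"y range near front",w[w[:,0]>f[1]-25][:,1].min(),w[w[:,0]>f[1]-25][:,1].max(),len(e))
s=w[(w[:,0]<f[1]-8)&(w[:,0]>f[1]-60)];print(np.round(s[np.argsort(s[:,0])][::3],0).tolist())
E
```

```text
lead edge x at y=0, slope deg -61.3677807128147 -0.006219778980465373 y range near front -49.083011556678564 41.34423250897833 27
[[-111.0, -47.0], [-110.0, -39.0], [-106.0, -35.0], [-105.0, -29.0], [-102.0, -25.0], [-101.0, -17.0], [-98.0, -15.0], [-97.0, -7.0], [-93.0, -2.0], [-93.0, 3.0], [-89.0, 8.0], [-87.0, -48.0], [-85.0, -49.0], [-82.0, -49.0], [-80.0, 30.0], [-79.0, -47.0], [-76.0, 40.0], [-72.0, -48.0]]
```

Heading is 0° off and the lateral offset is about 2 mm, or 4 mm by the averaged estimate. Slack is ±5 mm. I'll trim 2.5 mm on the way in and push to the stop under a force limit.

```bash
python3 - <<'E'
from plan import *
from plant import *
import cv2
z=float(open("z.txt").read());r=[np.pi,0,TH]
cur=tojig(observe()["eef_pos"][:2]);print(cur*1000)
y=cur[1]+.0025
G=lambda x,yy:[*(O+x*X+yy*Y),z]
def go(x,feed,mf):
    h=move_l(G(x,y),feed,r,max_force=mf);o=observe()
    print(h,(tojig(o["eef_pos"][:2])*1000).round(1),(o["ft_force"][:2]@np.c_[X,Y]).round(1),np.round(o["torque"],2),round(o["time_s"],1));return h
if not go(-.140,.04,15) and not go(-.085,.05,15): go(-.055,.02,12)
p,d=get_image("side");cv2.imwrite("pics/side2.png",cv2.resize(p[150:300,250:450,::-1],(800,600)))
E
```

```text
[-1.91081772e+02  1.88823616e-01]
False [-139.8    2.7] [-0.6 -0.6] [-0.04 -0.06 -0.02] 13.4
False [-84.8   2.7] [0.1 0.3] [ 0.01  0.05 -0.01] 14.6
True [-71.1   2.7] [-2. -1.] [-0.33 -0.18 -0.03] 15.5
```

View pics/side2.png

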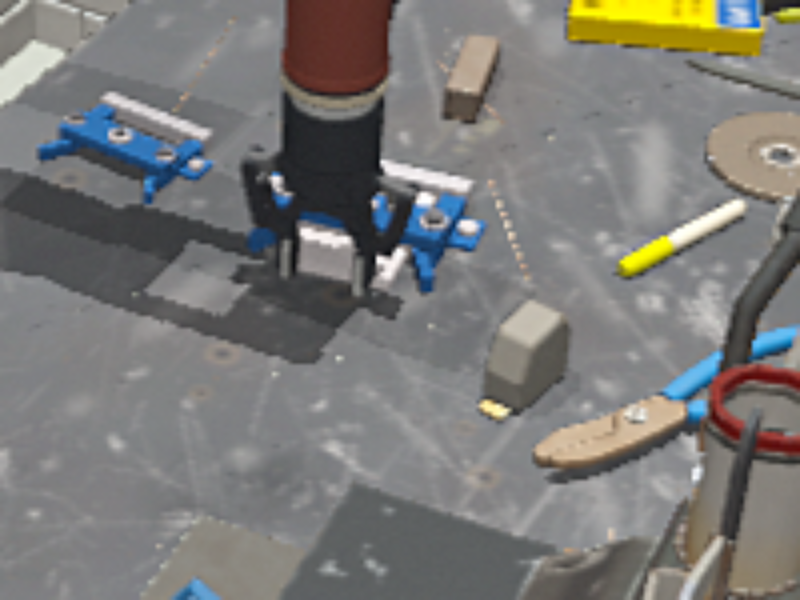

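Contact came at -71.1 mm, which is exactly the expected home position. I'll press once more to square it, back off, clear the view and check.

```bash
python3 - <<'E'
from plan import *
from plant import *
from h import *
z=float(open("z.txt").read());r=[np.pi,0,TH];y=tojig(observe()["eef_pos"][:2])[1]
G=lambda x,z:[*(O+x*X+y*Y),z]
print(move_l(G(-.062,z),.015,r,max_force=20),tojig(observe()["eef_pos"][:2])*1000)
move_l(G(-.11,z),.05);move_l(G(-.13,.15),.12)
movep([.45,-.4,.2],[np.pi,0,TH-.5]);print(observe()["time_s"])
p,d=get_image("top");c=get_calibration("top")
hsv=cv2.cvtColor(p,cv2.COLOR_RGB2HSV);m=(hsv[...,1]<30)&(hsv[...,2]>190);m[:,:220]=0;m[:,310:]=0;m[:185]=0;m[275:]=0
for k in comps(m,40):
    w=np.array([tojig(q) for q in cast(k,c,.012)[:,:2]]);print(k.mean(0).round(),rect(w))
cv2.imwrite("pics/top2.png",cv2.resize(p[185:275,210:330,::-1],(800,600),interpolation=2))
E
```

```text
True [-71.1717948    3.16279709]
19.975
[261. 230.] [  0.7  -5.2  23.4  23.  -72.2]
[277. 228.] [-41.4  -1.5  91.1  39.2 -89.8]
[240. 234.] [ 49.3  -3.2 139.8  56.3  90. ]
[257. 207.] [  0.3 -66.5  18.6  18.2  81.7]
```

View pics/top2.png

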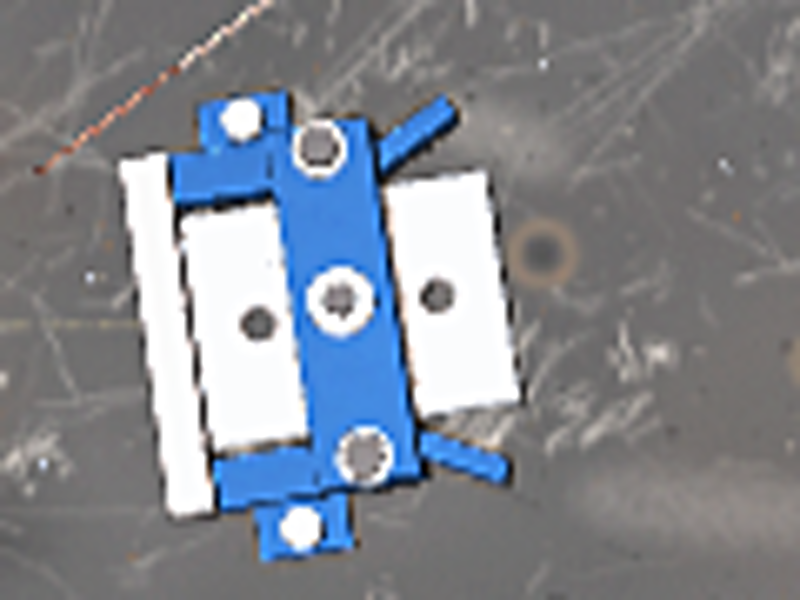

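The plate sits under the bar, parallel to the stop. The thin dark line at crop (175-210, 200-450) is about 2 mm of the stop's taller near face. The wall stopped both pushes at the same spot.

```bash
python3 -c "
from plant import *
print(job_done())"
```

```text
the job is handed in; nothing more can be done
None
```

The plate is home under the large blue bridge, square against the stop bar and pushed only with the fingers. The job was handed in at about 20 s with the arm clear and the tin, tape measure and tube offcut not touched.

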